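# Tighten the striker rack's clamp and put the key away

## Robot

A 7-joint arm with a two-finger parallel gripper is mounted at the origin on the work surface. World frame = base frame: x ahead of the robot, y to its left, z up, the work surface at z = 0. Lengths are in m, angles in rad, forces in N, time in s.
With the tool pointing down it reaches from about 0.4 to 0.85 m from the base axis. Payload 10.4 kg.
Tool frame: the origin (TCP) lies at the very end of the fingers, on their centre line; the grasp point (between the pads) lies 19 mm behind it; z points along the fingers, y is the direction in which the jaws open and shut (so a half turn about z gives the same grasp; the last joint's range is limited). The gripper opens to 85 mm and grips with 20 to 120 N. Pads are 22 mm wide; open, the fingers measure 114 mm over their backs; the gripper's body (76 mm by 85 mm) begins 54 mm behind the grasp point. The pads swing forward as they close: fully open they stand 13 mm farther back than shut.
Start: joints at [1.274, 0.332, -0.065, 1.46, 0.022, 1.35, -0.088], TCP at [0.169, -0.602, 0.231] pointing down, gripper open.
Joint ranges: [-2.6, 2.6], [-0.5, 2.12], [-1.47, 1.34], [0.16, 2.42], [-1.27, 4.41], [0.06, 2.06], [-2.6, 2.6]. Speed limits (rad/s): [2.22, 2.22, 2.79, 2.79, 3.14, 3.14, 3.14].

## Interface

Orientations are given as a unit quaternion [x, y, z, w].
In Python, from workcell import manip gives the robot as it stands.
- The arm moves only by the tool arm_command, never from a script. Its arguments are lists of equal length, an entry for each row: "slide": the shift along the tool's x, y, z in mm, a list of three; "turn": the turn about the tool's z in degrees; "grip": the closure, from 0 (fully open) to 1 (shut). In form: {"slide": [[tx, ty, tz], ...], "turn": [turn, ...], "grip": [grip, ...]}. A call has 1 to 10 rows; each row shifts and turns the commanded pose from where the row before left it, along the tool's axes as they then stand; what a row does not reach is not made up. A row lasts 1/12 s, in which the tool goes at most 41.7 mm and 7.16 degrees, less where a joint would pass 70% of its speed; a pose out of reach is approached as far as the arm can. A call with a gripper value outside its range is refused whole. The fingers move at their own pace and stop on an object; "newtons" is the grip in N (left out, the last holds). Time passes only in rows, so rows that do not move let the fingers close. It gives the time, the measured TCP pose, the force and the opening at its end, in the units of the state.
- manip.get_obs(): the state, without advancing time (a new reading comes with each control period).
- manip.camera(name): name is "scene" or "top"; returns the picture (384x512x3 uint8, blue, green, red); there is no depth.
- manip.camera_info(name): a dict with "fx", "fy", "cx", "cy" (pixels), "rvec" (rotation vector, rad) and "tvec" (3), from world to camera coordinates, as OpenCV has them. Camera axes: x right, y down, z forward; pixel columns grow to the right and rows downward; lengths in m; the calibration is good to about 2 mm. A picture is of the moment at which its call begins. camera_info takes no time and is no camera call.
- manip.hand_in(): hands the job in, once; it reports no verdict.
Trained networks look in the newest picture that a camera, given by its name, has taken for a name from the list of things; names that differ only in an ending like _2 or _b are one class to them, and where a whole thing is asked for, a point or a joint stands for the part that bears it (a point fixed in the world has none). Each returns a list of dicts, best first, with "score" (0 to 1); they miss things now and then, are a little off and sometimes report something else, mostly with a low value. They report only what shows in the picture. A call takes as long as a camera call. They do not tell look-alikes from the thing itself.
- manip.cut_out(target, camera): "pixels" (384x512 bool, what is visible of it).
- manip.tip_of(target, camera): "xyz" ([x, y, z] in m, in the coordinates of the camera as it stood for that picture, good to about 4 mm: a listed point, or the origin of a listed thing).
The state is a dict: "clock": time; "joint_pos": joint angles; "joint_velocities": joint speeds; "tau": joint torques, N m; "position": TCP position; "ee_rot": TCP orientation; "ft_force": force on the tool from outside, world axes, zero at the start; "torque": the same for the moment, N m; "grip_width": opening from 0.0 (shut) to 1.0 (fully open).
Only numpy, scipy, OpenCV 4.12 (cv2) and the standard library are available. Lean on these libraries where they do the work, as an engineer would, in place of code of your own. Each camera call takes 0.05 s, during which the arm holds its last target.

## Task

The striker rack is loose on the carrom table: turn the orange-handled hex key standing in its clamp about a quarter turn clockwise (seen from above), then draw the key straight out and stand it, shank down, in the upright steel tumbler and let go. Leave the blue-handled key in the score board's clamp alone.

Things in the scene. Friction and masses are not known exactly. Their poses are not given: they have to be found in the camera images.
- key_grip (a point): Handle centre of the loose orange-handled T hex key (140 g). Handle 90 mm long (x), 16 thick (y), 32 high (z, up). Steel hex shank, 14 mm across flats, runs 72 mm down from the handle's underside. Starts upright, 25 mm deep in the socket of the striker rack's clamp (boss 60 mm square, top 44 mm above table). The slotted rack with four strikers, 81 mm high, begins 75 mm from the key's axis along its x.
- rack_bolt (a joint): Angle of the upright socket bolt under the orange key, rad: 0 at the start, grows as it is turned clockwise seen from above; a quarter turn is 1.57. Stiff (0.12 N m) and stays where it is left. The key fits with up to about 7 degrees of play each way. Hard stops at -0.4 and 2.4.
- tumbler: Loose, open, upright stainless steel tumbler (0.18 kg), 64 mm outside diameter at the rim, 3 mm wall, 90 mm high; origin at the centre of its underside, z up. The shank drops inside and the key's long handle comes to rest across the rim (handle centre then 106 mm above the tumbler's underside).
- bkey_grip (a point): Handle centre of the blue-handled key, same shape, standing in the same kind of clamp in front of a 112 mm high wooden score board. It must stay as it is.
There are look-alikes about, which are no part of the job. Leave any green or turquoise look-alike of the part that bears key_grip alone.

How it is judged:
On the way:
1. the rack's bolt has been turned about a quarter turn clockwise with the orange key in it (value of joint rack_bolt between 1.2 and 1.95 rad), for 0.2 s.
At the end, for the whole second after the job is handed in: The rack's bolt stands 1.2 to 1.95 rad clockwise of its start; the orange key is in the tumbler, shank down: handle centre within 35 mm of the tumbler's axis, 60 to 125 mm above its underside, leaning less than 0.6 rad; the tumbler stands upright on the table (tilt below 0.15 rad), at rest (all of step 1 and horizontal distance between key_grip and tumbler below 0.035 m and z of key_grip in the frame of tumbler between 0.06 and 0.125 m and angle between key_grip's own z axis and vertical below 0.6 rad and angle between tumbler's own z axis and vertical below 0.15 rad and height (world z) of tumbler below 0.01 m and linear speed of tumbler below 0.02 m/s); the robot touches nothing.
It fails at once if the blue-handled key is moved by more than 15 mm (distance of bkey_grip from where it was at the start of the episode above 0.015 m).
It also fails if it takes over 42 s, if anything falls off the work surface, if the arm or the gripper's body presses on something with over 40 N, if the wrist force passes 120 N, or if a joint passes its speed limit or range.

## Working session

There is one attempt and no reset: what is moved stays moved. The work goes in short steps, Python scripts to look and compute and a tool call to move; the robot and the scene stay as the last step left them, time stands still between calls to the robot, and variables do not carry over. Pictures are saved under pics/ and viewed, and the job is handed in when it is done.

Besides the shell and the picture viewer there is one more tool, called after "Call:" as name([rows], argument=value, ...), one row to a line, values as JSON. arm_command: Moves the arm, as the interface text tells. Its arguments: {"type":"object","properties":{"slide":{"type":"array","items":{"type":"array","items":{"type":"number"}}},"turn":{"type":"array","items":{"type":"number"}},"grip":{"type":"array","items":{"type":"number"}},"newtons":{"type":"number"}},"required":["slide","turn","grip"]}

```bash
ls; mkdir -p pics
python3 - <<'E'
from workcell import manip
import cv2
print(manip.get_obs())
for c in("scene","top"):
    im=manip.camera(c); cv2.imwrite(f"pics/{c}0.png",im); print(c,manip.camera_info(c))
    for t in("key_grip","tumbler","bkey_grip"):
        for d in manip.tip_of(t,c): print(c,t,d)
E
```

```text
pics
{'clock': 0.0, 'joint_pos': array([ 1.27439789,  0.33285615, -0.06471846,  1.46095536,  0.02161037,
        1.34988566, -0.08845702]), 'joint_velocities': array([-0.00058644,  0.00075083, -0.0011676 ,  0.00039386, -0.00136219,
        0.00091664,  0.00075538]), 'tau': array([-4.53700004e-04, -6.25431991e+01,  4.91280737e-02, -3.91612780e+01,
        1.63630379e-02,  9.66523105e-03, -1.58382414e-05]), 'position': array([ 0.16889408, -0.60135565,  0.23051909]), 'ee_rot': array([ 9.90637951e-01,  1.36513571e-01, -1.30598292e-04, -6.92009037e-04]), 'ft_force': array([-0.23536447,  0.50559859,  1.2024604 ]), 'torque': array([-0.00548015,  0.00912354, -0.02539234]), 'grip_width': 0.9969209761041031}
scene {'fx': 361.6111152301789, 'fy': 361.6111152301789, 'cx': 255.75294878563153, 'cy': 186.12291542557452, 'rvec': array([ 1.08432279,  2.43119274, -0.96552957]), 'tvec': array([ 0.34396652, -0.25315104,  1.21275602])}
scene key_grip {'xyz': [0.0829, 0.063, 0.7634], 'score': 0.87}
scene key_grip {'xyz': [0.211, 0.1119, 0.7427], 'score': 0.74}
scene key_grip {'xyz': [-0.0361, 0.0161, 0.8332], 'score': 0.57}
scene tumbler {'xyz': [0.0118, -0.0307, 0.9999], 'score': 0.63}
top {'fx': 365.5749665438141, 'fy': 365.5749665438141, 'cx': 259.1472196882698, 'cy': 185.91705671179787, 'rvec': array([ 2.20006356, -2.18310285,  0.01717005]), 'tvec': array([0.03758604, 0.52891214, 0.88867533])}
top key_grip {'xyz': [0.0226, -0.0676, 0.826], 'score': 0.91}
top key_grip {'xyz': [-0.2574, -0.002, 0.8254], 'score': 0.76}
top tumbler {'xyz': [0.0843, 0.0796, 0.9025], 'score': 0.93}
top bkey_grip {'xyz': [0.2535, -0.0695, 0.8079], 'score': 0.85}
```

View pics/scene0.png

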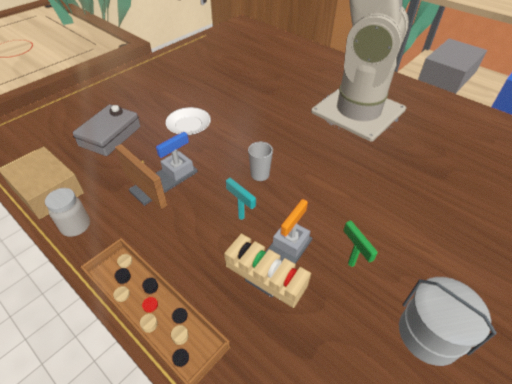

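View pics/top0.png

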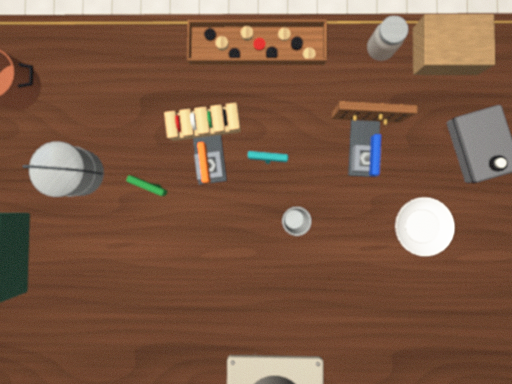

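```bash
cat > h.py <<'E'
import numpy as np, cv2
from workcell import manip
def cam(n):
    i=manip.camera_info(n); R=cv2.Rodrigues(i["rvec"])[0]; t=np.array(i["tvec"])
    K=np.array([[i["fx"],0,i["cx"]],[0,i["fy"],i["cy"]],[0,0,1]]); return K,R,t
def c2w(n,p):
    K,R,t=cam(n); return R.T@(np.array(p)-t)
def proj(n,p):
    K,R,t=cam(n); q=K@(R@np.array(p,float)+t); return q[:2]/q[2]
def tri(pa,pb):
    Ps=[]
    for n in("scene","top"):
        K,R,t=cam(n); Ps.append(K@np.c_[R,t])
    X=cv2.triangulatePoints(Ps[0],Ps[1],np.array(pa,float).reshape(2,1),np.array(pb,float).reshape(2,1)); X=X[:3,0]/X[3]
    return X, np.abs(proj("scene",X)-pa).max()
def atz(n,px,z):
    K,R,t=cam(n); d=R.T@np.linalg.solve(K,[px[0],px[1],1]); o=-R.T@t
    return o+d*(z-o[2])/d[2]
E
python3 - <<'E'
from h import *
for n,l in (("scene",[[0.0829, 0.063, 0.7634],[0.211, 0.1119, 0.7427],[-0.0361, 0.0161, 0.8332],[0.0118, -0.0307, 0.9999]]),("top",[[0.0226, -0.0676, 0.826],[-0.2574, -0.002, 0.8254],[0.0843, 0.0796, 0.9025],[0.2535, -0.0695, 0.8079]])):
    for p in l:
        w=c2w(n,p); print(n,w.round(4),proj(n,w).round())
E
```

```text
scene [0.5761 0.1635 0.1066] [295. 216.]
scene [0.5278 0.2923 0.0888] [358. 241.]
scene [0.5941 0.0202 0.0874] [240. 193.]
scene [ 0.4509 -0.0427 -0.001 ] [260. 175.]
top [0.5936 0.018  0.0854] [269. 156.]
top [0.5257 0.2974 0.0897] [145. 185.]
top [ 0.4499 -0.0431  0.0021] [293. 218.]
top [ 0.5967 -0.2133  0.0986] [374. 154.]
```

The scene view shows the orange key at about (295,216) in the clamp behind the striker rack, and the tumbler at (260,162). Turquoise (240,198) and green (358,241) are look-alikes, and the blue key is at (173,145). In the top view the orange key is at (203,162) and the tumbler at (296,221). Next I'll fit the poses of the handle and the tumbler from both views.

```bash
cat >> h.py <<'E'
from scipy.optimize import minimize
def omask(im):
    h=cv2.cvtColor(im,cv2.COLOR_BGR2HSV)
    m=((h[...,0]>=7)&(h[...,0]<=18)&(h[...,1]>190)&(h[...,2]>150)).astype(np.uint8)
    n,l,s,c=cv2.connectedComponentsWithStats(m)
    return m,l,s,c
def box(x,y,z,a,L=.09,W=.016,H=.032):
    c,s=np.cos(a),np.sin(a)
    return np.array([[x+c*u*L/2-s*v*W/2,y+s*u*L/2+c*v*W/2,z+w*H/2] for u in(-1,1) for v in(-1,1) for w in(-1,1)])
def hull(n,P,S=8):
    q=np.array([proj(n,p) for p in P]); m=np.zeros((384*2,512*2),np.uint8)
    cv2.fillConvexPoly(m,cv2.convexHull(np.round(((q+.5)*2-.5)*256).astype(np.int32)),1,shift=8); return m
def up(m): return cv2.resize(m.astype(np.uint8),(1024,768),interpolation=cv2.INTER_NEAREST)
def fitbox(ms,p0):
    def f(p):
        c=0
        for n,m in ms.items():
            h=hull(n,box(*p)); c+=1-(h&m).sum()/max(1,(h|m).sum())
        return c
    b=None
    for da in(-.15,-.05,.05,.15):
        s=np.array(p0)+[0,0,0,da]
        sim=np.vstack([s]+[s+d for d in np.diag([.008,.008,.008,.15])])
        r=minimize(f,s,method="Nelder-Mead",options=dict(initial_simplex=sim,xatol=1e-4,fatol=1e-4,maxiter=300))
        if b is None or r.fun<b.fun:b=r
    return b
E
python3 - <<'E'
from h import *
ms={}
for n,c0 in(("scene",(295,217)),("top",(203,162))):
    im=cv2.imread(f"pics/{n}0.png"); m,l,s,c=omask(im)
    for i in range(1,len(s)):
        if s[i,4]>40: print(n,s[i],c[i].round(1))
    i=min((i for i in range(1,len(s)) if s[i,4]>40),key=lambda i:np.hypot(*(c[i]-c0)))
    ms[n]=up(l==i)
r=fitbox(ms,[.576,.163,.107,.1]); print("both",r.x.round(4),r.fun)
for n in ms:
    r2=fitbox({n:ms[n]},r.x); print(n,r2.x.round(4),r2.fun)
# tumbler masks
for n in("scene","top"):
    manip.camera(n)
    d=manip.cut_out("tumbler",n); 
    for k in d:
        ys,xs=np.nonzero(k["pixels"]); print(n,k["score"],len(xs),xs.min(),xs.max(),ys.min(),ys.max())
    np.save(f"tum_{n}.npy",d[0]["pixels"])
E
```

```text
scene [281 199  27  36 383] [293.9 216.3]
top [203 144   6  39  62] [205.7 164.2]Traceback (most recent call last):
  File "<stdin>", line 9, in <module>
  File "h.py", line 42, in fitbox
    r=minimize(f,s,method="Nelder-Mead",options=dict(initial_simplex=sim,xatol=1e-4,fatol=1e-4,maxiter=300))
    res = _minimize_neldermead(fun, x0, args, callback, bounds=bounds,
                               **options)
    fsim[j] = func(sim[j])
              ~~~~^^^^^^^^
    fx = function(np.copy(x), *(wrapper_args + args))
  File "h.py", line 36, in f
    h=hull(n,box(*p)); c+=1-(h&m).sum()/max(1,(h|m).sum())
  File "h.py", line 29, in hull
    q=np.array([proj(n,p) for p in P]); m=np.zeros((384*2,512*2),np.uint8)
                ~~~~^^^^^
  File "h.py", line 9, in proj
    K,R,t=cam(n); q=K@(R@np.array(p,float)+t); return q[:2]/q[2]
          ~~~^^^
  File "h.py", line 4, in cam
    i=manip.camera_info(n); R=cv2.Rodrigues(i["rvec"])[0]; t=np.array(i["tvec"])
ValueError: time passes only in moves, steps and waits
```

Run:
```python
from h import *
a=cv2.imread("pics/top0.png")[90:250,150:330]; a=cv2.resize(a,None,fx=4,fy=4,interpolation=cv2.INTER_CUBIC); cv2.imwrite("pics/zt.png",a[:600])
# tumbler fit (two circles hull)
T=np.linspace(0,2*np.pi,40)
def cyl(x,y,z0,rb=.026):
    return np.array([[x+.032*np.cos(t),y+.032*np.sin(t),z0+.09] for t in T]+[[x+rb*np.cos(t),y+rb*np.sin(t),z0] for t in T])
ms={n:up(np.load(f"tum_{n}.npy")) for n in("scene","top")}
def f(p,ns):
    c=0
    for n in ns:
        h=hull(n,cyl(*p)); c+=1-(h&ms[n]).sum()/(h|ms[n]).sum()
    return c
for ns in(("scene","top"),("scene",),("top",)):
    s=np.array([.45,-.043,0,.026]); r=minimize(f,s,args=(ns,),method="Nelder-Mead",options=dict(initial_simplex=np.vstack([s]+[s+d for d in np.diag([.008,.008,.008,.005])])))
    print(ns,r.x.round(4),r.fun)
```

```text
Traceback (most recent call last):
FileNotFoundError: [Errno 2] No such file or directory: 'tum_scene.npy'
```

```bash
python3 - <<'E'
s=open('h.py').read()
s=s.replace("def cam(n):","import functools\n@functools.cache\ndef cam(n):").replace("(h[...,0]>=7)&(h[...,0]<=18)&(h[...,1]>190)&(h[...,2]>150)","(h[...,0]>=5)&(h[...,0]<=20)&(h[...,1]>185)&(h[...,2]>125)")
open('h.py','w').write(s)
E
python3 - <<'E'
from h import *
ms={}
for n,c0 in(("scene",(295,217)),("top",(203,162))):
    im=cv2.imread(f"pics/{n}0.png"); m,l,s,c=omask(im)
    for i in range(1,len(s)):
        if s[i,4]>40: print(n,s[i],c[i].round(1))
    i=min((i for i in range(1,len(s)) if s[i,4]>40),key=lambda i:np.hypot(*(c[i]-c0)))
    ms[n]=up(l==i)
    if n=="top": print(cv2.cvtColor(im,cv2.COLOR_BGR2HSV)[160,194:212].tolist())
r=fitbox(ms,[.576,.163,.107,.1]); print("both",r.x.round(4),r.fun)
for n in ms:
    r2=fitbox({n:ms[n]},r.x); print(n,r2.x.round(4),r2.fun)
for n in("scene","top"):
    manip.camera(n)
    d=manip.cut_out("tumbler",n); 
    for k in d:
        ys,xs=np.nonzero(k["pixels"]); print(n,k["score"],len(xs),xs.min(),xs.max(),ys.min(),ys.max())
    if d: np.save(f"tum_{n}.npy",d[0]["pixels"])
E
python3 - <<'E'
from h import *
a=cv2.imread("pics/top0.png")[90:250,150:330]; a=cv2.resize(a,None,fx=4,fy=4,interpolation=cv2.INTER_CUBIC); cv2.imwrite("pics/zt.png",a[:600])
T=np.linspace(0,2*np.pi,40)
def cyl(x,y,z0,rb=.026):
    return np.array([[x+.032*np.cos(t),y+.032*np.sin(t),z0+.09] for t in T]+[[x+rb*np.cos(t),y+rb*np.sin(t),z0] for t in T])
ms={n:up(np.load(f"tum_{n}.npy")) for n in("scene","top")}
def f(p,ns):
    c=0
    for n in ns:
        h=hull(n,cyl(*p)); c+=1-(h&ms[n]).sum()/(h|ms[n]).sum()
    return c
for ns in(("scene","top"),("scene",),("top",)):
    s=np.array([.45,-.043,0,.026]); r=minimize(f,s,args=(ns,),method="Nelder-Mead",options=dict(initial_simplex=np.vstack([s]+[s+d for d in np.diag([.008,.008,.008,.005])])))
    print(ns,r.x.round(4),r.fun)
E
```

```text
scene [281 199  27  36 392] [294.  216.3]
top [202 143   7  40  97] [205.4 163.8]
[[9, 71, 136], [6, 17, 154], [101, 12, 177], [104, 15, 185], [4, 40, 202], [9, 116, 241], [15, 157, 255], [16, 180, 254], [16, 176, 254], [15, 181, 254], [14, 185, 252], [12, 193, 232], [11, 186, 169], [11, 104, 144], [14, 31, 166], [35, 8, 194], [40, 7, 209], [45, 8, 196]]
both [0.5741 0.1611 0.1028 0.1832] 0.9626577997986572
scene [0.5723 0.1596 0.098  0.1865] 0.19322916666666667
top [ 0.5853  0.183  -0.0492 -0.0338] 0.7192982456140351
scene 0.94 744 248 271 143 180
top 0.71 659 282 310 207 234
('scene', 'top') [ 0.4501 -0.0446 -0.0035  0.0225] 0.11381747587186508
('scene',) [ 0.4542 -0.0421  0.0014  0.0225] 0.05863505286767057
('top',) [ 0.4487 -0.0458 -0.014   0.0292] 0.03313477289650035
```

View pics/zt.png

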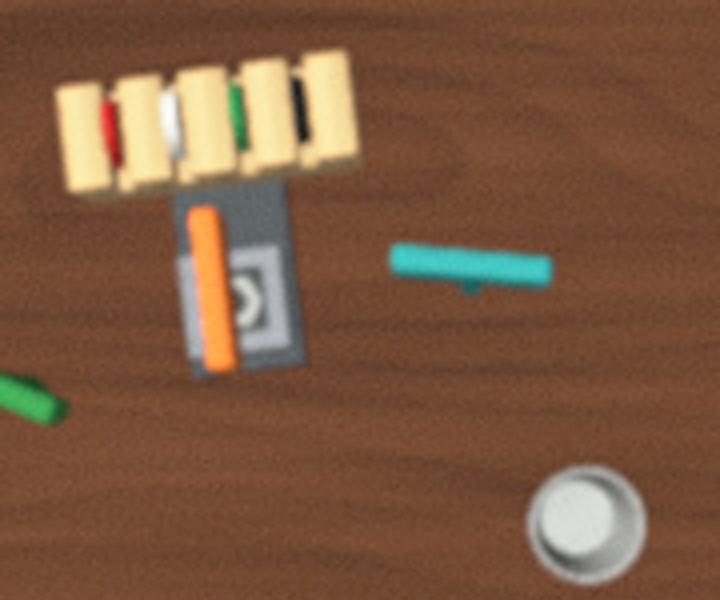

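```bash
sed -i 's/>185)&(h\[...,2\]>125/>95)\&(h[...,2]>160/' h.py
python3 - <<'E'
from h import *
ms={}
for n,c0 in(("scene",(295,217)),("top",(203,162))):
    im=cv2.imread(f"pics/{n}0.png"); m,l,s,c=omask(im)
    i=min((i for i in range(1,len(s)) if s[i,4]>40),key=lambda i:np.hypot(*(c[i]-c0)))
    print(n,s[i],c[i]); ms[n]=up(l==i)
    ys,xs=np.nonzero(l==i); print(cv2.minAreaRect(np.c_[xs,ys].astype(np.float32)))
r=fitbox(ms,[.576,.163,.107,.1]); print("both",r.x.round(4),r.fun)
for n in ms:
    r2=fitbox({n:ms[n]},r.x); print(n,r2.x.round(4),r2.fun)
print("bolt",atz("top",(211.2,165),.044),"handle top",atz("top",(202.7,162.2),.123))
print(tri((294,216.3),(202.8,162.2)))
for e in((200.8,142.5),(205,182)): print(atz("top",e,.123))
print("tumbler rim top",atz("top",(150+587/4-.4,90+524/4-.4),.09))
# rack nearest edges, boss corner check
print("rack edge", [atz("top",(150+u/4,90+v/4),.081).round(3) for u,v in((70,192),(358,155))])
E
```

```text
scene [281 199  27  38 435] [293.63678161 217.08045977]
((293.6384582519531, 217.1077117919922), (11.314046859741211, 42.186485290527344), 37.87498474121094)
top [197 141  12  42 314] [202.54458599 161.59872611]
((202.392333984375, 161.6384735107422), (41.5516357421875, 7.814188003540039), 82.87498474121094)
both [0.5772 0.1633 0.1049 0.1535] 0.3899202120325129
scene [0.5794 0.1633 0.1074 0.1554] 0.13136863136863142
top [0.5823 0.1742 0.0496 0.1389] 0.21261378413524057
bolt [0.57630683 0.1554423  0.044     ] handle top [0.57482705 0.16175799 0.123     ]
(array([0.57731537, 0.16343617, 0.10642948]), np.float64(0.6390549257785665))
[0.61764991 0.16649234 0.123     ]
[0.53197885 0.15617452 0.123     ]
tumbler rim top [ 0.4488811  -0.04363483  0.09      ]
rack edge [array([0.634, 0.251, 0.081]), array([0.656, 0.086, 0.081])]
```

Call:
arm_command([
  [20, -21, 0],
  [25, -26, 0],
  [25, -26, 0],
  [25, -26, 0],
  [25, -26, 0],
  [25, -26, 0],
  [25, -26, 0],
  [25, -26, 0],
  [25, -26, 0],
  [25, -26, 0],
], turn=[0, 0, 0, 0, 0, 0, 0, 0, 0, 0], grip=[0, 0, 0, 0, 0, 0, 0, 0, 0, 0], newtons=80)

```text
clock: 1.43
position: [0.3364, -0.2884, 0.2316]
ee_rot: [0.991, 0.136, 0.0, 0.0]
ft_force: [0.4, -1.0, 0.4]
grip_width: 1.0
```

Call:
arm_command([
  [25, -26, 0],
  [25, -26, 0],
  [25, -26, 0],
  [25, -26, 0],
  [25, -26, 0],
  [25, -26, 0],
  [25, -26, 0],
  [25, -26, 0],
  [25, -26, 0],
  [25, -26, 0],
], turn=[0, 0, 0, 0, 0, 0, 0, 0, 0, 0], grip=[0, 0, 0, 0, 0, 0, 0, 0, 0, 0])

```text
clock: 2.27
position: [0.507, 0.0295, 0.2317]
ee_rot: [0.991, 0.136, 0.001, 0.0]
ft_force: [0.1, -0.2, -0.2]
grip_width: 1.003
```

Call:
arm_command([
  [0, 0, 0],
  [0, 0, 0],
  [0, 0, 0],
  [0, 0, 0],
  [0, 0, 0],
  [0, 0, 0],
  [0, 0, 0],
  [0, 0, 0],
  [0, 0, 0],
  [0, 0, 0],
], turn=[-7, -7, -7, -7, -7, -7, -7, -7, -7, -7], grip=[0, 0, 0, 0, 0, 0, 0, 0, 0, 0])

```text
clock: 3.1
position: [0.5063, 0.0279, 0.2314]
ee_rot: [0.731, 0.682, 0.0, 0.0]
ft_force: [0.0, 0.3, 0.5]
grip_width: 0.999
```

Call:
arm_command([
  [0, 0, 0],
  [0, 0, 0],
  [0, 0, 0],
  [0, 0, 0],
  [0, 0, 0],
  [0, 0, 0],
  [0, 0, 0],
  [0, 0, 0],
  [0, 0, 0],
  [0, 0, 0],
], turn=[-7, -7, -7, -7, -7, -7, -7, -7, -7, -7], grip=[0, 0, 0, 0, 0, 0, 0, 0, 0, 0])

```text
clock: 3.93
position: [0.5063, 0.0279, 0.2314]
ee_rot: [0.208, 0.978, -0.0, 0.0]
ft_force: [-0.3, -0.5, 0.2]
grip_width: 0.998
```

Call:
arm_command([
  [0, 0, 0],
  [0, 0, 0],
  [0, 0, 0],
  [0, 0, 0],
  [0, 0, 0],
  [0, 0, 0],
], turn=[-7, -7, -7, -7, -4.3, 0], grip=[0, 0, 0, 0, 0, 0])

```text
clock: 4.43
position: [0.5063, 0.0278, 0.2314]
ee_rot: [-0.071, 0.997, -0.0, 0.0]
ft_force: [0.1, 0.9, 0.2]
grip_width: 1.001
```

```bash
cat > mv.py <<'E'
from h import *
from scipy.spatial.transform import Rotation as Ro
def rel(tgt):
    o=manip.get_obs(); R=Ro.from_quat(o["ee_rot"]).as_matrix()
    yaw=np.degrees(np.arctan2(R[1,0],R[0,0]))
    print("t",round(float(o["clock"]),2),"pos",o["position"].round(4),"yaw",yaw.round(1),"q",o["joint_pos"].round(2),"F",o["ft_force"].round(1),"M",o["torque"].round(2),"w",round(float(o["grip_width"]),3))
    print("tool shift mm",(R.T@(np.array(tgt)-o["position"])*1000).round(1))
E
python3 -c "
from mv import *
rel([.576,.162,.088])"
```

```text
t 4.43 pos [0.5063 0.0278 0.2314] yaw -171.8 q [ 0.82  0.19 -1.05  1.72  0.17  1.32  1.44] F [0.1 0.9 0.2] M [ 0.02 -0.07  0.02] w 1.001
tool shift mm [-88.  122.9 143.4]
```

Call:
arm_command([
  [-11, 15, 5],
  [-11, 15, 10],
  [-11, 15, 10],
  [-11, 15, 10],
  [-11, 15, 10],
  [-11, 16, 10],
  [-11, 16, 10],
  [-11, 16, 8],
  [0, 0, 0],
], turn=[0, 0, 0, 0, 0, 0, 0, 0, 0], grip=[0, 0, 0, 0, 0, 0, 0, 0, 0])

```text
clock: 5.18
position: [0.5759, 0.1654, 0.1566]
ee_rot: [-0.07, 0.998, 0.001, -0.001]
ft_force: [0.2, -0.0, 0.3]
grip_width: 0.998
```

Run:
```python
from mv import *
rel([.576,.162,.088])
a=manip.camera("scene");b=manip.camera("top")
a=cv2.resize(a[120:300,200:400],None,fx=3,fy=3);b=cv2.resize(b[90:230,130:270],None,fx=4,fy=4)
cv2.imwrite("pics/s1.png",a);cv2.imwrite("pics/t1.png",b)
```

```text
t 5.18 pos [0.5759 0.1654 0.1566] yaw -172.0 q [ 0.39  0.51 -0.98  1.59  0.43  1.28  1.05] F [ 0.2 -0.   0.3] M [-0.03  0.01 -0.03] w 0.998
tool shift mm [ 0.3 -3.5 68.6]
```

View pics/s1.png

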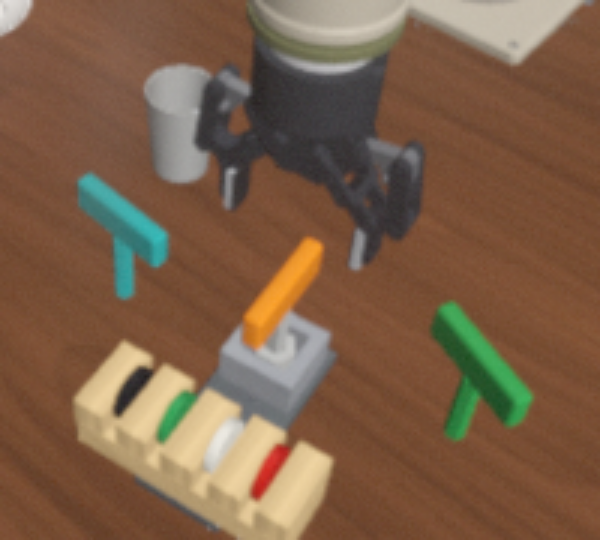

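View pics/t1.png

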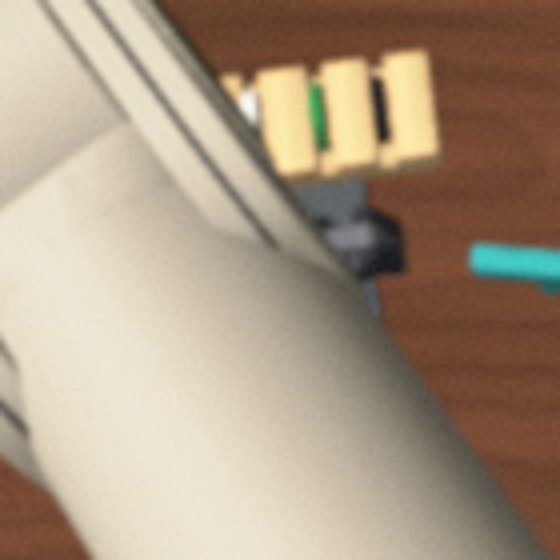

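The open fingers straddle the handle across its thickness: left pad at crop (235,205), right pad at (357,268), handle at (284,292). I'll descend and close.

Call:
arm_command([
  [0, -1.5, 8],
  [0, -1.5, 12],
  [0, 0, 14],
  [0, 0, 14],
  [0, 0, 12],
  [0, 0, 8],
  [0, 0, 0],
  [0, 0, 0],
], turn=[0, 0, 0, 0, 0, 0, 0, 0], grip=[0, 0, 0, 0, 0, 0, 0, 0])

```text
clock: 5.95
position: [0.5766, 0.1591, 0.0899]
ee_rot: [-0.07, 0.998, 0.0, -0.0]
ft_force: [-0.3, 0.5, 0.7]
grip_width: 1.0
```

Call:
arm_command([
  [0, 0, 0],
  [0, 0, 0],
  [0, 0, 0],
  [0, 0, 0],
  [0, 0, 0],
  [0, 0, 0],
  [0, 0, 0],
  [0, 0, 0],
  [0, 0, 0],
  [0, 0, 0],
], turn=[0, 0, 0, 0, 0, 0, 0, 0, 0, 0], grip=[0.3, 0.5, 0.6, 0.7, 0.8, 0.9, 1, 1, 1, 1], newtons=80)

```text
clock: 6.78
position: [0.5768, 0.16, 0.0906]
ee_rot: [-0.07, 0.998, 0.001, 0.0]
ft_force: [-1.5, 6.1, 3.1]
grip_width: 0.171
```

Run:
```python
from mv import *
rel([.576,.162,.088])
a=manip.camera("scene")
a=cv2.resize(a[120:300,200:400],None,fx=3,fy=3)
cv2.imwrite("pics/s2.png",a)
```

```text
t 6.78 pos [0.5768 0.16   0.0906] yaw -172.0 q [ 0.37  0.57 -0.94  1.66  0.49  1.17  1.02] F [-1.5  6.1  3.1] M [1.52 0.27 0.02] w 0.171
tool shift mm [0.5 2.1 2.6]
```

View pics/s2.png

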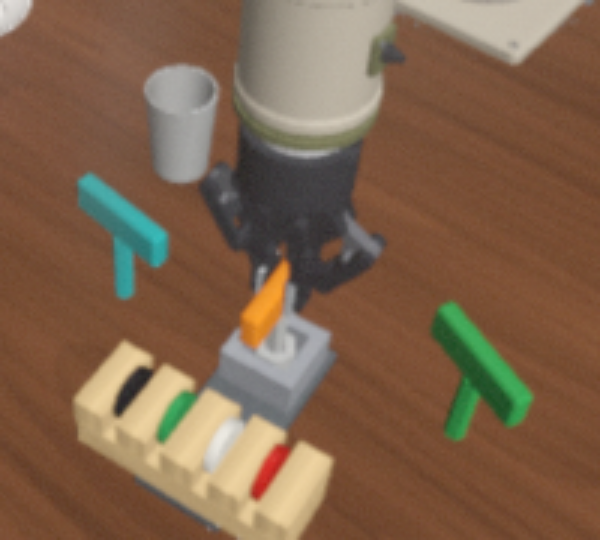

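Call:
arm_command([
  [0, 1, 0],
  [0, 1, 0],
  [0, 0, 0],
  [0, 0, 0],
  [0, 0, 0],
  [0, 0, 0],
  [0, 0, 0],
  [0, 0, 0],
  [0, 0, 0],
  [0, 0, 0],
], turn=[0, 0, 5, 5, 5, 5, 5, 5, 5, 5], grip=[1, 1, 1, 1, 1, 1, 1, 1, 1, 1], newtons=100)

```text
clock: 7.67
position: [0.5762, 0.1613, 0.0906]
ee_rot: [0.278, 0.961, -0.0, -0.0]
ft_force: [-3.5, 3.9, 6.1]
grip_width: 0.167
```

Run:
```python
from mv import *
rel([.576,.162,.088])
```

```text
t 7.67 pos [0.5762 0.1613 0.0906] yaw 147.8 q [ 0.28  0.52 -0.8   1.66  0.4   1.14  0.37] F [-3.5  3.9  6.1] M [0.86 1.02 0.15] w 0.167
tool shift mm [0.5 0.5 2.6]
```

Call:
arm_command([
  [0, 0, 0],
  [0, 0, 0],
  [0, 0, 0],
  [0, 0, 0],
  [0, 0, 0],
  [0, 0, 0],
  [0, 0, 0],
  [0, 0, 0],
  [0, 0, 0],
  [0, 0, 0],
], turn=[6, 6, 6, 6, 6, 6, 6, 6, 6, 4], grip=[1, 1, 1, 1, 1, 1, 1, 1, 1, 1])

```text
clock: 8.5
position: [0.576, 0.1625, 0.0906]
ee_rot: [0.709, 0.706, 0.0, -0.001]
ft_force: [-3.2, 6.3, 3.8]
grip_width: 0.171
```

Call:
arm_command([
  [0, 0, 0],
  [0, 0, 0],
], turn=[0, 0], grip=[1, 1])

```text
clock: 8.67
position: [0.576, 0.1625, 0.0906]
ee_rot: [0.707, 0.707, 0.0, -0.001]
ft_force: [-2.3, 7.8, 3.8]
grip_width: 0.169
```

Run:
```python
from mv import *
rel([.576,.162,.088])
a=manip.camera("scene")
a=cv2.resize(a[120:300,200:400],None,fx=3,fy=3)
cv2.imwrite("pics/s3.png",a)
b=manip.camera("top")
b=cv2.resize(b[90:230,130:270],None,fx=4,fy=4)
cv2.imwrite("pics/t3.png",b)
```

```text
t 8.67 pos [0.576  0.1625 0.0906] yaw 90.0 q [ 0.14  0.46 -0.62  1.67  0.29  1.11 -0.56] F [-2.3  7.8  3.8] M [1.73 0.77 0.02] w 0.169
tool shift mm [-0.5 -0.   2.6]
```

View pics/s3.png

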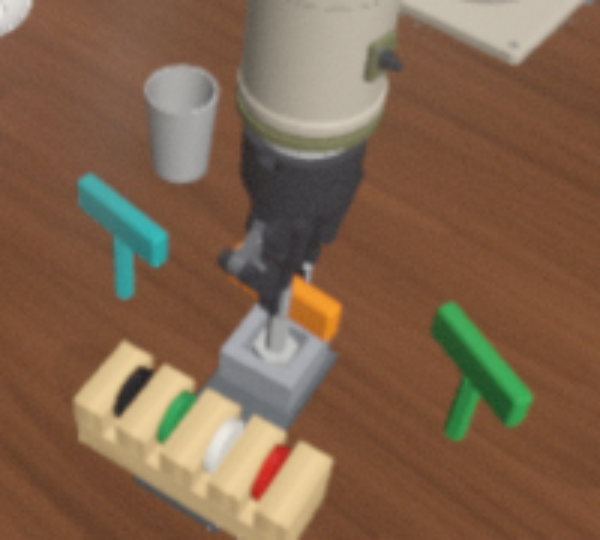

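View pics/t3.png

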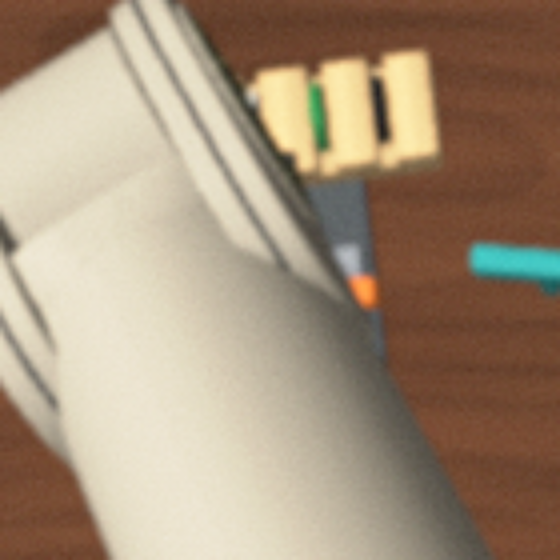

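The handle now lies across the clamp, from crop (230,245) to (335,310) in the scene view, so the bolt turned with it. I'll back off inside the play, ease the sideways force and draw the key up.

Call:
arm_command([
  [1, 0, 0],
  [1, 0, 0],
  [0, 0, 0],
  [0, 0, -4],
  [0, 0, -6],
  [0, 0, -8],
], turn=[-3, -3, 0, 0, 0, 0], grip=[1, 1, 1, 1, 1, 1])

```text
clock: 9.27
position: [0.5759, 0.1625, 0.108]
ee_rot: [0.669, 0.743, -0.001, -0.0]
ft_force: [-0.9, 2.9, -1.8]
grip_width: 0.168
```

Run:
```python
from mv import *
rel([.576,.162,.088])
```

```text
t 9.27 pos [0.5759 0.1625 0.108 ] yaw 96.0 q [ 0.16  0.45 -0.64  1.65  0.29  1.14 -0.45] F [-0.9  2.9 -1.8] M [ 0.55  0.29 -0.01] w 0.168
tool shift mm [-0.5  0.1 20. ]
```

Call:
arm_command([
  [0, 0, -10],
  [0, 0, -12],
  [0, 0, -15],
  [0, 0, -15],
  [0, 0, -15],
  [0, 0, -15],
  [0, 0, -15],
  [0, 0, -10],
  [0, 0, 0],
  [0, 0, 0],
], turn=[0, 0, 0, 0, 0, 0, 0, 0, 0, 0], grip=[1, 1, 1, 1, 1, 1, 1, 1, 1, 1])

```text
clock: 10.1
position: [0.5768, 0.1627, 0.2159]
ee_rot: [0.669, 0.743, 0.0, 0.001]
ft_force: [0.2, -0.0, -1.2]
grip_width: 0.168
```

Run:
```python
from mv import *
rel([.4495,-.0436,.215])
a=manip.camera("scene")
a=cv2.resize(a[70:300,150:400],None,fx=2.5,fy=2.5)
cv2.imwrite("pics/s4.png",a)
b=manip.camera("top")
b=cv2.resize(b[90:250,130:330],None,fx=3,fy=3)
cv2.imwrite("pics/t4.png",b)
```

```text
t 10.1 pos [0.5768 0.1627 0.2159] yaw 96.0 q [ 0.18  0.36 -0.67  1.53  0.23  1.33 -0.41] F [ 0.2 -0.  -1.2] M [-0.   -0.03  0.01] w 0.168
tool shift mm [-192.  -148.     0.8]
```

View pics/s4.png

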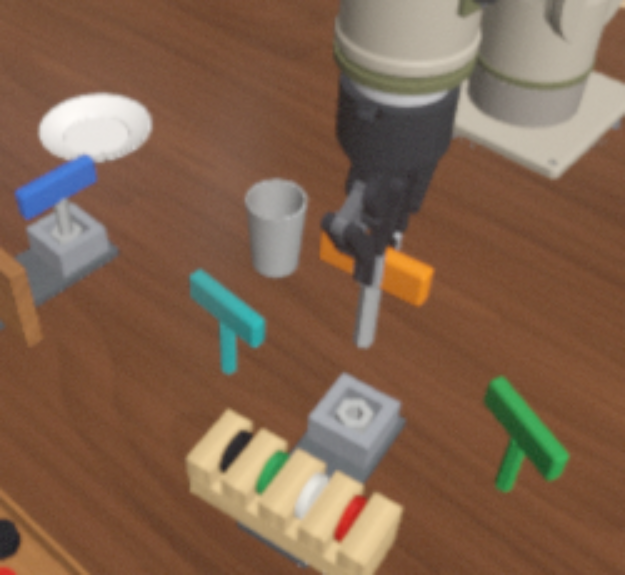

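View pics/t4.png

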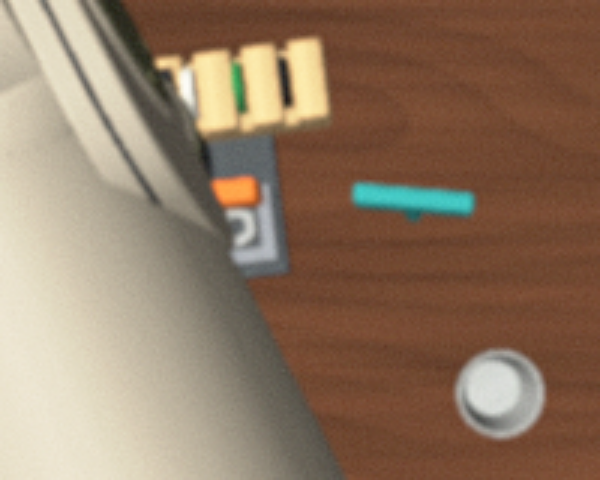

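Call:
arm_command([
  [-12, -9, 0],
  [-20, -15, 0],
  [-20, -16, 0],
  [-20, -16, 0],
  [-20, -16, 0],
  [-20, -16, 0],
  [-20, -16, 0],
  [-20, -15, 0],
  [-20, -15, 0],
  [-12, -9, 0],
], turn=[0, 0, 0, 0, 0, 0, 0, 0, 0, 0], grip=[1, 1, 1, 1, 1, 1, 1, 1, 1, 1])

```text
clock: 11.03
position: [0.4516, -0.0374, 0.2144]
ee_rot: [0.67, 0.742, -0.001, -0.0]
ft_force: [1.0, 0.0, -1.0]
grip_width: 0.172
```

Call:
arm_command([
  [-4, -3, 0],
  [-3, -3, 0],
  [0, 0, 0],
  [0, 0, 0],
], turn=[0, 0, 0, 0], grip=[1, 1, 1, 1])

```text
clock: 11.37
position: [0.4485, -0.0416, 0.2151]
ee_rot: [0.669, 0.743, 0.0, -0.0]
ft_force: [-0.0, 0.2, -1.3]
grip_width: 0.169
```

Run:
```python
from mv import *
rel([.4495,-.0436,.215])
p=np.array([.5768,.1627,.2159])
print("prev tip expected",proj("scene",p+[0,0,-.0716]), "seen 295.2,207.2")
a=manip.camera("scene")
o=manip.get_obs()["position"]
print("tip exp",proj("scene",o+[0,0,-.0716]))
cv2.imwrite("pics/s5.png",cv2.resize(a[70:230,180:340],None,fx=3.7,fy=3.7,interpolation=cv2.INTER_CUBIC))
b=manip.camera("top")
cv2.imwrite("pics/t5.png",cv2.resize(b[120:280,200:400],None,fx=3,fy=3))
```

```text
t 11.37 pos [ 0.4485 -0.0416  0.2151] yaw 96.1 q [ 0.56 -0.02 -0.55  1.89 -0.01  1.26  0.11] F [-0.   0.2 -1.3] M [0.02 0.03 0.01] w 0.169
tool shift mm [-2.1  0.8  0.1]
prev tip expected [296.0856676  204.28740283] seen 295.2,207.2
tip exp [261.89803028 133.27953386]
```

View pics/s5.png

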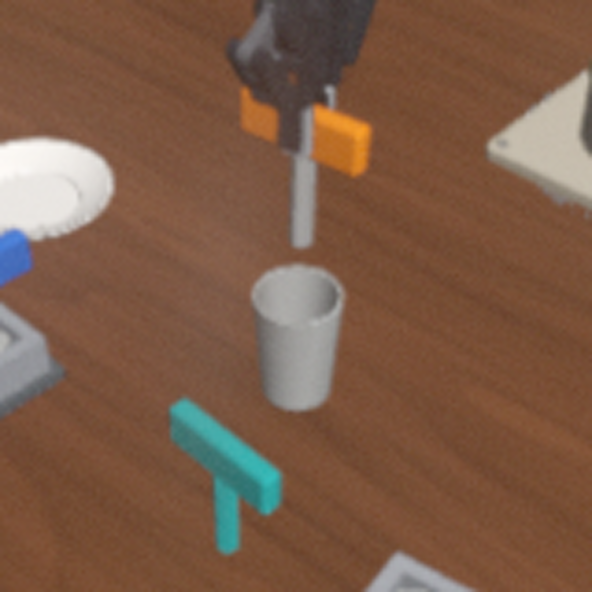

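View pics/t5.png

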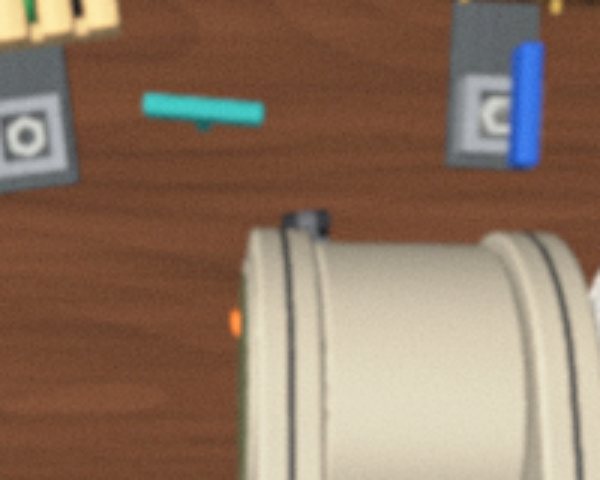

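Call:
arm_command([
  [-1, 0.5, 5],
  [-1, 0.5, 8],
  [0, 0, 10],
  [0, 0, 10],
  [0, 0, 10],
  [0, 0, 7],
  [0, 0, 0],
  [0, 0, 0],
], turn=[0, 0, 0, 0, 0, 0, 0, 0], grip=[1, 1, 1, 1, 1, 1, 1, 1])

```text
clock: 12.13
position: [0.4492, -0.0444, 0.1649]
ee_rot: [0.669, 0.743, -0.0, -0.0]
ft_force: [0.2, -0.8, -0.1]
grip_width: 0.166
```

Run:
```python
from mv import *
rel([.4495,-.0436,.094])
print(proj("scene",[.4495,-.0436,.09]))
a=manip.camera("scene")
cv2.imwrite("pics/s6.png",cv2.resize(a[90:210,200:320],None,fx=5,fy=5,interpolation=cv2.INTER_CUBIC))
```

```text
t 12.13 pos [ 0.4492 -0.0444  0.1649] yaw 96.0 q [ 0.55  0.03 -0.56  1.96  0.02  1.16  0.09] F [ 0.2 -0.8 -0.1] M [-0.01  0.04 -0.  ] w 0.166
tool shift mm [ 0.7  0.4 70.9]
[260.64669707 149.56089287]
```

View pics/s6.png

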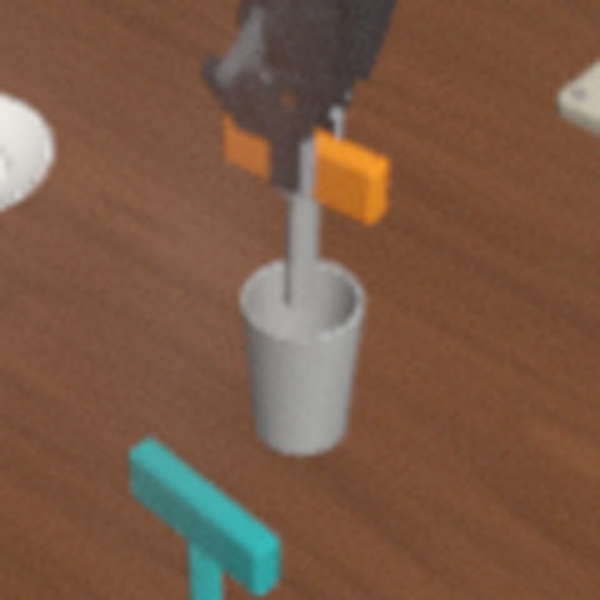

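The shank tip at crop (303,305) is at the middle of the rim (302,303). I'll lower it.

Call:
arm_command([
  [0, 0, 6],
  [0, 0, 10],
  [0, 0, 10],
  [0, 0, 10],
  [0, 0, 10],
  [0, 0, 10],
  [0, 0, 8],
  [0, 0, 5],
  [0, 0, 0],
  [0, 0, 0],
], turn=[0, 0, 0, 0, 0, 0, 0, 0, 0, 0], grip=[1, 1, 1, 1, 1, 1, 1, 1, 1, 1])

```text
clock: 13.02
position: [0.4494, -0.0443, 0.0962]
ee_rot: [0.669, 0.743, -0.0, -0.0]
ft_force: [-0.6, 1.8, -0.5]
grip_width: 0.17
```

Run:
```python
from mv import *
rel([.4495,-.0436,.092])
a=manip.camera("scene")
cv2.imwrite("pics/s7.png",cv2.resize(a[90:210,200:320],None,fx=5,fy=5,interpolation=cv2.INTER_CUBIC))
```

```text
t 13.02 pos [ 0.4494 -0.0443  0.0962] yaw 96.0 q [ 0.54  0.12 -0.56  2.03  0.08  1.01  0.04] F [-0.6  1.8 -0.5] M [0.02 0.01 0.  ] w 0.17
tool shift mm [0.7 0.2 4.2]
```

View pics/s7.png

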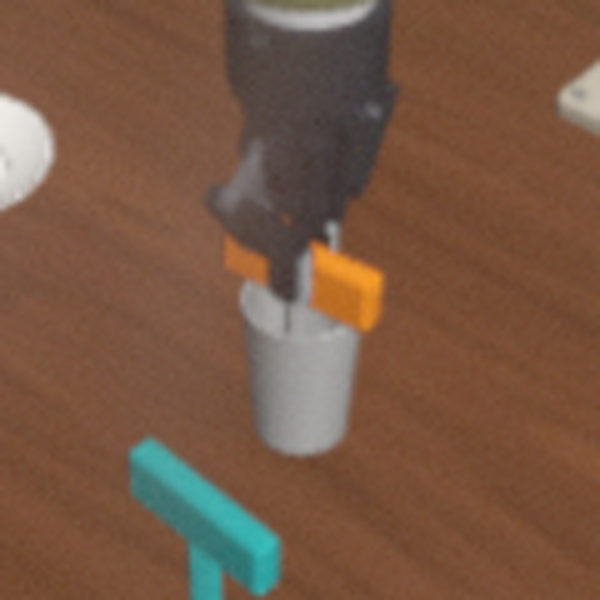

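Call:
arm_command([
  [0, 0, 1.5],
  [0, 0, 1.5],
  [0, 0, 0],
  [0, 0, 0],
], turn=[0, 0, 0, 0], grip=[1, 1, 1, 1])

```text
clock: 13.4
position: [0.4498, -0.0445, 0.0937]
ee_rot: [0.669, 0.743, 0.0, 0.001]
ft_force: [-0.0, -0.3, 3.1]
grip_width: 0.168
```

Call:
arm_command([
  [0, 0, 0],
  [0, 0, 0],
  [0, 0, 0],
  [0, 0, 0],
  [0, 0, 0],
  [0, 0, 0],
  [0, 0, 0],
  [0, 0, 0],
], turn=[0, 0, 0, 0, 0, 0, 0, 0], grip=[0.78, 0.74, 0.7, 0.65, 0.6, 0.5, 0.4, 0.4], newtons=20)

```text
clock: 14.07
position: [0.4494, -0.0444, 0.0933]
ee_rot: [0.669, 0.743, -0.0, 0.0]
ft_force: [-0.5, -0.2, 0.3]
grip_width: 0.599
```

Run:
```python
from mv import *
rel([.4495,-.0436,.092])
a=manip.camera("scene")
cv2.imwrite("pics/s8.png",cv2.resize(a[90:210,200:320],None,fx=5,fy=5,interpolation=cv2.INTER_CUBIC))
```

```text
t 14.07 pos [ 0.4494 -0.0444  0.0933] yaw 96.0 q [ 0.54  0.13 -0.56  2.04  0.08  1.    0.04] F [-0.5 -0.2  0.3] M [-0.02 -0.03 -0.04] w 0.599
tool shift mm [0.8 0.2 1.3]
```

View pics/s8.png

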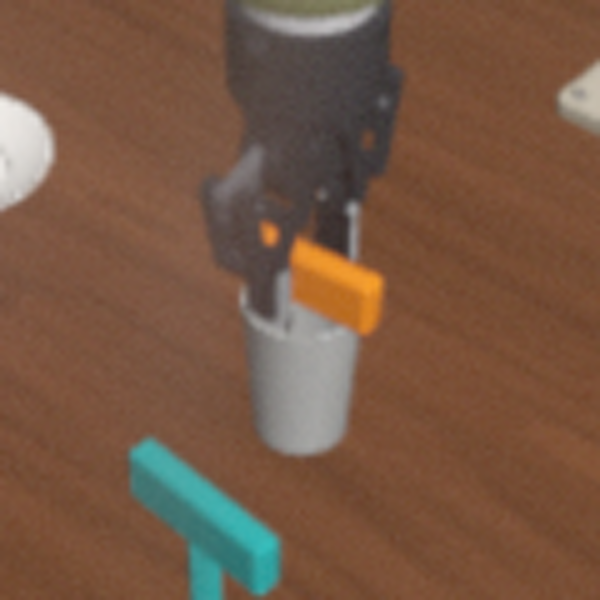

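The key now rests across the rim, with the fingers clear of the handle on both sides. I'll retreat straight up.

Call:
arm_command([
  [0, 0, -4],
  [0, 0, -8],
  [0, 0, -14],
  [0, 0, -20],
  [0, 0, -25],
  [0, 0, -25],
  [0, 0, -25],
  [0, 0, -15],
  [0, 0, 0],
  [0, 0, 0],
], turn=[0, 0, 0, 0, 0, 0, 0, 0, 0, 0], grip=[0.4, 0.4, 0.4, 0.4, 0.4, 0.4, 0.4, 0.4, 0.4, 0.4])

```text
clock: 14.95
position: [0.4498, -0.0444, 0.2304]
ee_rot: [0.669, 0.743, 0.0, 0.001]
ft_force: [0.5, -0.1, -1.8]
grip_width: 0.603
```

Call:
arm_command([
  [0, -10, 0],
  [0, -15, 0],
  [-15, -15, 0],
  [-20, 0, 0],
  [-25, 0, 0],
  [-25, 0, 0],
  [-25, 0, 0],
  [-25, 0, 0],
  [-15, 0, 0],
  [0, 0, 0],
], turn=[0, 0, 0, 0, 0, 0, 0, 0, 0, 0], grip=[0.4, 0.4, 0.4, 0.4, 0.4, 0.4, 0.4, 0.4, 0.4, 0.4])

```text
clock: 15.78
position: [0.4245, -0.2005, 0.2282]
ee_rot: [0.671, 0.742, -0.0, -0.001]
ft_force: [-0.4, -0.4, -0.1]
grip_width: 0.601
```

Run:
```python
from mv import *
rel([.4495,-.0436,.092])
a=manip.camera("scene")
cv2.imwrite("pics/s9.png",cv2.resize(a[70:270,180:400],None,fx=3,fy=3,interpolation=cv2.INTER_CUBIC)[:600])
b=manip.camera("top")
cv2.imwrite("pics/t9.png",cv2.resize(b[120:280,170:370],None,fx=3.5,fy=3.5,interpolation=cv2.INTER_CUBIC))
for n in("scene","top"):
    for d in manip.tip_of("key_grip",n)+manip.tip_of("tumbler",n)[:1]: print(n,c2w(n,d["xyz"]).round(3),d["score"])
```

```text
t 15.78 pos [ 0.4245 -0.2005  0.2282] yaw 95.8 q [ 0.71  0.01 -0.37  1.84  0.    1.29  0.44] F [-0.4 -0.4 -0.1] M [ 0.02 -0.   -0.02] w 0.601
tool shift mm [153.5  40.9 136.3]
scene [ 0.449 -0.046  0.109] 0.98
scene [0.527 0.294 0.088] 0.98
scene [0.594 0.021 0.09 ] 0.85
scene [ 0.451 -0.043  0.001] 0.85
top [0.596 0.018 0.081] 0.72
top [ 0.448 -0.044  0.106] 0.55
top [0.526 0.295 0.09 ] 0.53
top [ 0.452 -0.045  0.003] 0.32
top [ 0.449 -0.044  0.002] 0.85
```

View pics/s9.png

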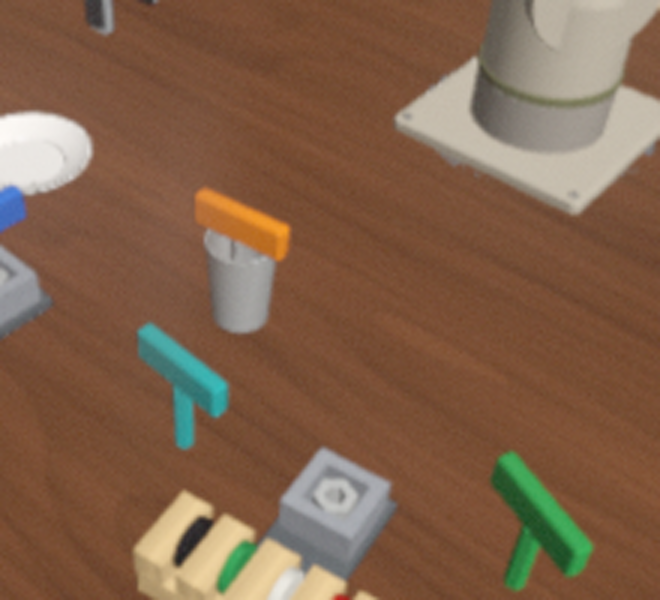

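View pics/t9.png

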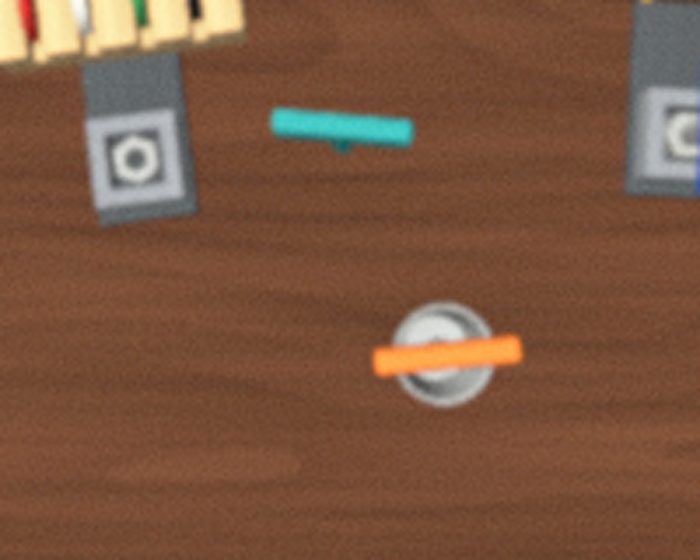

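```bash
python3 -c "
from workcell import manip
print(manip.hand_in())"
```

```text
the job is handed in; nothing more can be done
None
```

The rack bolt is turned about a quarter turn clockwise. The orange key stands shank down in the tumbler, let go, and the job was handed in at about 16 s of the 42 s.

**Turn:** I gripped the orange key across its handle, turned it 98° clockwise, then backed off 6° inside the play before lifting it straight out. I could not read the bolt angle directly. From the turn and the key's play I put it between 84° and 98° (1.47–1.71 rad), inside the required 1.2–1.95. The handle's direction in the last top picture (about 96°) matches the tool's, so the key did not slip in the grip.

**Key and tumbler:** The detectors put the handle centre at about (0.449, −0.045, 0.107) m. They put the tumbler's base at about (0.450, −0.044, 0.002) m. That leaves the handle within a few millimetres of the tumbler's axis and about 106 mm above its underside, with the key and tumbler both upright.

**Clear of everything:** The gripper had moved about 15 cm away with essentially no force on it. I did not touch the blue, green or turquoise keys; the green and turquoise ones measured where they started. I did not re-measure the blue one at the end; it was only partly in the last pictures.

**Disagreements:** My first outline fit of the handle from the top view alone was unreliable in height, so I used the position from both views together. The last top-view search also reported a second, low-scoring (0.32) tumbler, or possibly a key, near the same spot. I ignored it because the other readings agreed.

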